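# Lock the small brass mould into the mould clamp with the tab-lock dial

## Robot

A 6-joint arm with a two-finger parallel gripper is mounted at the origin on a cart in front of the work surface, level with it; the furniture and walls round the work are solid. World frame = base frame: x ahead of the robot, y to its left, z up, the work surface at z = 0. Lengths are in m, angles in degrees, forces in N, time in s.
With the tool pointing down it reaches from about 0.325 to 0.775 m from the base axis. Payload 5.5 kg.
Tool frame: the origin (TCP) lies at the very end of the fingers, on their centre line; the grasp point (between the pads) lies 19 mm behind it; z points along the fingers, y is the line along which they close (so a half turn about z gives the same grasp; the last joint's range is limited). The gripper opens to 85 mm and grips with 20 to 120 N. Pads are 22 mm wide; open, the fingers measure 114 mm over their backs; the gripper's body (76 mm by 85 mm) begins 54 mm behind the grasp point. The pads swing forward as they close: fully open they stand 13 mm farther back than shut.
Start: joints at [-67.706, 5.22, 70.514, -0, 104.267, -3.249], TCP at [0.259, -0.541, 0.231] pointing down, gripper open.
Joint ranges: [-164.24, 164.24], [-49.07, 125.15], [9.68, 141.18], [-86.29, 266.29], [3.28, 154.24], [-151.56, 151.56]. Speed limits (degrees/s): [147.25, 147.25, 172.46, 180, 180, 180].

## Interface

Orientations are given as [roll, pitch, yaw] about the fixed x, y, z axes, in that order (R = Rz(yaw) Ry(pitch) Rx(roll)).
In Python, from workcell import r gives the robot as it stands. The module is installed in compiled form; this text tells all that it offers.
- The arm moves only by the shell command python3 -m crank 'ROWS' [FORCE]. ROWS is JSON, a list of rows, each a list of 7 numbers: the shift along the tool's x, y, z in m, then the turn, a rotation vector about the tool's x, y, z in rad, then the opening, from -1 (shut) to 1 (fully open). A call has 1 to 8 rows; each row is the pose to reach, as a shift and turn from the pose commanded when the call began, along the tool's axes at that moment; what a row does not reach only later rows make up. A row lasts 1/10 s, in which the tool goes at most 50 mm and 8.59 degrees, less where a joint would pass 70% of its speed; a pose out of reach is approached as far as the arm can. A call with a gripper value outside its range is refused whole. The fingers move at their own pace and stop on an object; FORCE is the grip in N (left out, the last holds). Time passes only in rows, so rows that repeat a pose let the fingers close. It gives the time, the measured TCP pose, the force, the opening and the grip force at its end, in the units of the state.
- r.sense(): the state, without advancing time (a new reading comes with each control period).
- r.camera(name): name is "side" or "top" or "wrist"; returns (picture, depth): 400x640x3 uint8, red, green, blue; 400x640 float32, m along the optical axis (not along the pixel's ray), 0 where there is no reading.
- r.get_calibration(name): a dict with "camera_matrix" (3x3 intrinsics, pixels), "R" (3x3) and "t" (3): a world point X has camera coordinates R X + t. Camera axes: x right, y down, z forward; pixel columns grow to the right and rows downward; lengths in m; the calibration is good to about 2 mm. A picture is of the moment at which its call begins: read the wrist's pose just before it. get_calibration takes no time and is no camera call; for the wrist camera it gives the pose at the moment of the call.
- r.hand_in(): hands the job in; it is judged then, once.
Trained networks look in the newest picture that a camera, given by its name, has taken for a name from the list of things; names that differ only in an ending like _2 or _b are one class to them, and where a whole thing is asked for, a point or a joint stands for the part that bears it (a point fixed in the world has none). Each returns a list of dicts, best first, with "score" (0 to 1); they miss things now and then, are a little off and sometimes report something else, mostly with a low value. They report only what shows in the picture. A call takes as long as a camera call.
- r.spot_in(thing, camera): "extent" ([left, top, width, height] in pixels, round what is visible of it).
- r.trace(thing, camera): "pixels" (400x640 bool, what is visible of it) and "extent" ([left, top, width, height] in pixels, round what is visible of it).
The state is a dict: "t": time; "joint_pos": joint angles; "qd": joint speeds; "effort": joint torques, N m; "position": TCP position; "tool_rot": TCP orientation; "force": force on the tool from outside, world axes, zero at the start; "moment": the same for the moment, N m; "opening": finger opening in m; "gripper_force": force on a finger pad.
Only numpy, scipy, OpenCV 4.12 (cv2) and the standard library are available. Lean on these libraries where they do the work, as an engineer would, in place of code of your own. Each camera call takes 0.05 s, during which the arm holds its last target. There are 200 camera calls.

## Task

Set the small smooth brass mould upright and fully home in the round pocket of the grey mould clamp. Then pinch both orange release tabs of the dial, turn it clockwise until it meets its stop so that the steel keeper lies over the mould, and let go so that both tabs spring out and lock. Do not squeeze the tabs hard, do not force the dial against its lock or its stop, and leave the ribbed mould and the glass miniatures where they stand.

Things in the scene. Friction and masses are not known exactly. Their poses are not given: they have to be found in the camera images.
- brass_mould: Small plain brass mould: smooth upright cylinder, 42 mm across, 38 mm high, 0.2 to 0.4 kg, dark bore in its top. Origin at the centre of its underside, z up. Stands loose on the worktop to the left of the turntable.
- fixture: Mould clamp, fixed to the worktop: grey plate 110 mm (its x) by 200 mm (its y), 16 mm thick; origin at the centre of the plate's underside, z up. At (0, 44) mm the dark turret (72 mm across, 38 mm high) carries the dial; at (0, -46) mm is the round pocket. On the turret's top a ring of walls (to z 46 mm) has a starting notch and a locking notch for the teeth of the tabs.
- pocket (a point): Centre of the floor of the round pocket, 6 mm above the worktop; axes as the fixture's. The pocket is 46 mm wide and 10 mm deep, with a sharp edge (no lead-in) and a thin brass rim round its mouth, which is level with the plate's top (z = 16 mm). A mould that is fully home has its underside at this point.
- dial_mount: Fixed spindle of the dial, with all that turns on it. Origin on the dial's axis at worktop height, at (0, 44, 0) mm of the fixture; axes as the fixture's; does not turn with the dial. A torque of 0.25 to 0.35 N m on the dial shows the stop clearly; lock and stop must never bear more than 35 N (they act 20 to 25 mm from the axis, so about 0.7 N m on the dial).
- dial (a joint): Turn of the dial in rad, clockwise from above. About 0 in the starting notch; locked there (0.05 rad of play) unless both tabs are 5 mm in. It then turns with a light drag (0.06 N m) to a hard stop, set differently each time, unmeasured, between 0.78 and 1.40 rad: find it by feel. At the stop the tabs spring out when let go; more than 0.05 rad short of it they do not.
- dial_grip (a point): On the dial's axis, 72 mm above the worktop, mid height of the tabs; turns with the dial. x points along the keeper (at dial 0: 28 degrees clockwise of the fixture's +x), y from tab b to tab a. Black dial, cap 47 mm across, top at 92 mm. Two orange tabs, flat faces 24 mm wide, 58 to 86 mm above the worktop, 62 mm apart when out, 48 mm fully pressed.
- keeper_toe (a point): Underside of the toe (18 x 38 mm crosspiece) of the T-shaped steel keeper arm, 70 mm from the dial's axis along dial_grip's x, 48 mm above the worktop. The arm reaches 80 mm from the axis, 48 to 56 mm above the worktop: keep fingertips above 57 mm when pinching. A mould that is home has its top at 44 mm and passes under.
- tab_a (a joint): Inward travel of the orange tab at dial_grip's +y, in m: 0 out, 0.007 fully pressed. Spring 4 N at 0, 9 N at 0.007. Both tabs must go in, so centre the pinch; a grip of 20 to 30 N (each finger) is ample; the tabs must never be squeezed with more than 50 N by each finger (100 N both together).
- tab_b (a joint): Inward travel of the orange tab at dial_grip's -y, in m; spring and limits as for tab_a.
- optic_mould: Bystander: larger ribbed brass mould with a flange, 60 mm across, 57 mm high, loose on the robot's side of the clamp. Origin at the centre of its underside.
- mini_5: Bystander: small lamp-blown glass swan, 83 mm high, loose behind the turntable. Origin at the centre of its underside.
- mini_6: Bystander: small lamp-blown glass bottle with a stopper, 92 mm high, loose behind the turntable. Origin at the centre of its underside.

How it is judged (in metres and radians):
On the way, in this order (a step that is already met when the one before it is completed fails the run):
1. the brass mould stands fully home in the pocket, let go, while the dial is still locked in its starting notch (horizontal distance between brass_mould and pocket below 0.004 m and z of brass_mould in the frame of pocket below 0.002 m and angle between brass_mould's own z axis and vertical below 0.06 rad and contact force between the fingers and brass_mould below 0.2 N and value of joint dial below 0.15 rad), for 0.2 s.
2. both tabs are pinched in and the dial has left its starting notch (value of joint each of tab_a, tab_b above 0.004 m and value of joint dial above 0.3 rad), for 0.1 s.
At the end, for the whole second after the job is handed in: The brass mould is at rest, upright within 0.06 rad, within 4 mm of the pocket's centre and 2 mm of its floor; the dial is turned beyond 0.65 rad, the keeper's toe is within 38 mm of the mould's axis; both tabs have sprung out (under 2 mm) (horizontal distance between brass_mould and pocket below 0.004 m and z of brass_mould in the frame of pocket below 0.002 m and angle between brass_mould's own z axis and vertical below 0.06 rad and horizontal distance between keeper_toe and brass_mould below 0.038 m and value of joint dial above 0.65 rad and value of joint each of tab_a, tab_b below 0.002 m and linear speed of brass_mould below 0.02 m/s); the robot touches nothing.
It fails at once if the dial was forced against its lock or its stop (more than 35 N on them) (contact force between dial_mount and fixture above 35 N).
It fails at once if the tabs were squeezed with more than 100 N, both fingers together (contact force between the fingers and dial_mount above 100 N).
It fails at once if the ribbed mould was moved more than 30 mm (distance of optic_mould from where it was at the start of the episode above 0.03 m).
It fails at once if a glass miniature was moved or knocked over (distance of any of mini_5, mini_6 from where it was at the start of the episode above 0.02 m or angle between any of mini_5, mini_6's own z axis and vertical above 0.4 rad).
It also fails if it takes over 64 s, if anything falls off the work surface, if the arm or the gripper's body presses on something with over 40 N, if the wrist force passes 120 N, or if a joint passes its speed limit or range.

## Working session

There is one attempt and no reset: what is moved stays moved. The work goes in short steps, Python scripts to look and compute and a shell command to move; the robot and the scene stay as the last step left them, time stands still between calls to the robot, and variables do not carry over. Pictures are saved under pics/ and viewed, at most 10 in all, crops included, and the job is handed in when it is done.

```bash
mkdir -p pics
cat > h.py <<'E'
import numpy as np, cv2
from workcell import r
from scipy.spatial.transform import Rotation as Ro
def cloud(name):
    s=r.get_calibration(name); im,d=r.camera(name)
    K=np.array(s["camera_matrix"]);R=np.array(s["R"]);t=np.array(s["t"])
    v,u=np.mgrid[:400,:640]
    P=np.stack([(u-K[0,2])/K[0,0]*d,(v-K[1,2])/K[1,1]*d,d],-1)
    return im,d,(P-t)@R   # R^T(P-t)
def save(im,n): cv2.imwrite(f"pics/{n}.png",cv2.cvtColor(im,cv2.COLOR_RGB2BGR))
E
python3 - <<'E'
from h import *
s=r.sense();print(s)
for c in("top","side"):
    im,d,W=cloud(c);save(im,c+"0")
    K=r.get_calibration(c);print(c,K["t"],-np.array(K["R"]).T@K["t"])
    for n in("brass_mould","fixture","dial","tab_a","keeper_toe","optic_mould","mini_5","mini_6"):
        o=r.trace(n,c)
        for q in o[:2]:
            m=q["pixels"]&(d>0);p=W[m]
            if len(p):print(n,round(q["score"],2),q["extent"],len(p),np.percentile(p,[2,50,98],axis=0).round(3).tolist())
E
```

```text
{'t': 0.0, 'joint_pos': array([-6.77057518e+01,  5.26230623e+00,  7.05833729e+01, -1.10667579e-03,
        1.04266808e+02, -3.24866687e+00]), 'qd': array([ 0.01549654,  0.01565963,  0.03548925,  0.00312984, -0.04538165,
       -0.03824168]), 'effort': array([-1.65408428e-04, -4.58727622e+01, -4.18025851e+01, -1.40517327e-04,
        1.14802361e-02, -1.15699672e-05]), 'position': array([ 0.258594  , -0.54109062,  0.23014454]), 'tool_rot': array([-1.79887633e+02, -5.30323324e-03,  2.55426382e+01]), 'force': array([ 0.01290907, -0.22492296,  0.67629111]), 'moment': array([0.00773172, 0.0347265 , 0.02238579]), 'gripper_force': 0.0, 'opening': 0.08558597081457182}
top [-0.03919509  0.51090005  1.02597957] [ 0.31115196 -0.06431702  1.10192421]
brass_mould 0.82 [194.6, 226.8, 24.6, 24.1] 356 [[0.415, 0.175, 0.001], [0.434, 0.191, 0.038], [0.454, 0.215, 0.042]]
fixture 0.77 [346.9, 174.3, 102.5, 60.1] 4011 [[0.439, -0.318, 0.002], [0.49, -0.235, 0.016], [0.556, -0.123, 0.041]]
fixture 0.51 [194.5, 227.6, 22.5, 22.3] 342 [[0.415, 0.175, 0.011], [0.434, 0.192, 0.038], [0.454, 0.212, 0.042]]
di
[... 1559 characters left out ...]
 0.088]]
keeper_toe 0.97 [298.5, 155.7, 45.3, 28.6] 650 [[0.48, -0.226, 0.05], [0.512, -0.167, 0.079], [0.57, -0.147, 0.094]]
optic_mould 0.89 [375.7, 158.5, 24.4, 33.6] 679 [[0.349, -0.246, 0.002], [0.376, -0.205, 0.047], [0.401, -0.193, 0.059]]
mini_5 0.98 [256.0, 221.2, 18.8, 38.5] 459 [[0.597, 0.023, 0.005], [0.612, 0.035, 0.036], [0.63, 0.045, 0.089]]
mini_5 0.64 [255.6, 201.1, 29.7, 38.7] 361 [[0.585, -0.046, 0.002], [0.607, -0.031, 0.04], [0.641, -0.021, 0.081]]
mini_6 0.98 [256.0, 221.2, 18.8, 38.5] 459 [[0.597, 0.023, 0.005], [0.612, 0.035, 0.036], [0.63, 0.045, 0.089]]
mini_6 0.64 [255.6, 201.1, 29.7, 38.7] 361 [[0.585, -0.046, 0.002], [0.607, -0.031, 0.04], [0.641, -0.021, 0.081]]
```

Run:
```python
from h import *
im,d,W=cloud("top")
save(np.hstack([cv2.resize(im[130:290,330:470],None,fx=3.6,fy=3.6,interpolation=cv2.INTER_CUBIC)]),"c1")
np.save("top.npy",W)
def fitc(p):
    A=np.c_[2*p,np.ones(len(p))];x=np.linalg.lstsq(A,(p**2).sum(1),rcond=None)[0]
    return x[:2],np.sqrt(x[2]+x[0]**2+x[1]**2)
for c in("top","side"):
    if c=="side": im,d,W=cloud(c)
    x,y,z=W[...,0],W[...,1],W[...,2]
    def sel(x0,x1,y0,y1,z0,z1): return W[(x>x0)&(x<x1)&(y>y0)&(y<y1)&(z>z0)&(z<z1)&(d>0)]
    p=sel(.44,.6,-.26,-.1,.087,.1); print(c,"cap",len(p),p.mean(0),cv2.minEnclosingCircle(p[:,:2].astype(np.float32)))
    p=sel(.38,.5,.15,.25,.034,.045); print("mould top",len(p),np.median(p,0),cv2.minEnclosingCircle(p[:,:2].astype(np.float32)))
    p=sel(.4,.6,-.36,-.1,.012,.020); rc=cv2.minAreaRect(p[:,:2].astype(np.float32)); print("plate",len(p),np.median(p[:,2]),rc)
    p=sel(.42,.56,-.33,-.22,-.002,.0105); print("pocket floor?",len(p))
    p=sel(.5,.6,-.30,-.1,.046,.06); print("keeper",len(p),p.mean(0), cv2.minAreaRect(p[:,:2].astype(np.float32)))
```

```text
top cap 419 [ 0.5049175  -0.17694862  0.09152851] ((0.5045360326766968, -0.17637009918689728), 0.030257349833846092)
mould top 293 [0.43452336 0.19461388 0.03825278] ((0.4355236887931824, 0.19520053267478943), 0.021020742133259773)
plate 3076 0.016344745602003774 ((0.4993467330932617, -0.22129890322685242), (0.20022642612457275, 0.11146889626979828), 82.16502380371094)
pocket floor? 936
keeper 245 [ 0.55366031 -0.21138439  0.05566975] ((0.5350091457366943, -0.19319672882556915), (0.037951208651065826, 0.09743309020996094), 47.465579986572266)
side cap 228 [ 0.50482765 -0.17355507  0.09182917] ((0.5053297281265259, -0.17541350424289703), 0.030458081513643265)
mould top 462 [0.43607756 0.19877464 0.03877044] ((0.43577906489372253, 0.19687756896018982), 0.021752960979938507)
plate 972 0.017005326832968425 ((0.49982601404190063, -0.2207895815372467), (0.20464442670345306, 0.11105415225028992), 82.38954162597656)
pocket floor? 254
keeper 189 [ 0.54659691 -0.1958596   0.05420961] ((0.5360782742500305, -0.18957962095737457), (0.0377902090549469, 0.09865778684616089), 45.71119689941406)
```

View pics/c1.png

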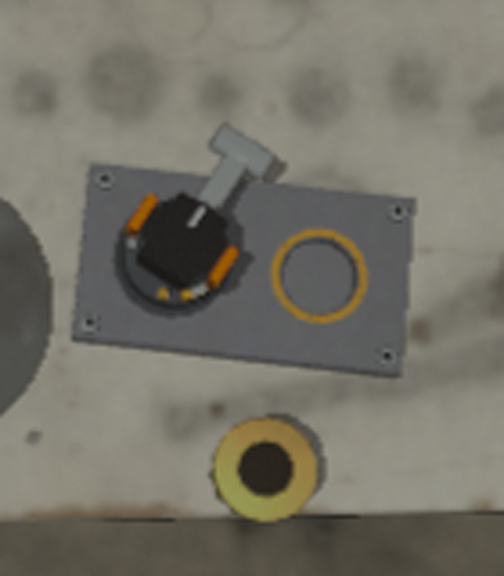

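View pics/side0.png

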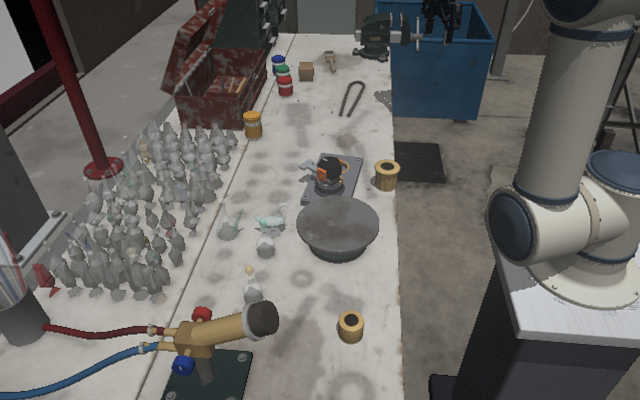

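```bash
cat >> h.py <<'E'
def go(x,y,z,psi):
    s=r.sense();R0=Ro.from_euler("xyz",s["tool_rot"],degrees=True);R1=Ro.from_euler("xyz",[180,0,psi],degrees=True)
    print("shift",(R0.inv().apply(np.array([x,y,z])-s["position"])).round(4),"rot",(R0.inv()*R1).as_rotvec().round(4))
E
python3 - <<'E'
from h import *
s=r.sense();k=r.get_calibration("wrist");C=-np.array(k["R"]).T@k["t"]
R0=Ro.from_euler("xyz",s["tool_rot"],degrees=True)
print("cam in tool",R0.inv().apply(C-s["position"]),R0.inv().as_matrix()@np.array(k["R"]).T,k["camera_matrix"])
go(.44,-.24,.25,82.2); go(.435,.196,.25,82.2)
E
```

```text
cam in tool [ 8.34717715e-02 -9.07420729e-05 -1.43272225e-01] [[ 6.94808461e-04 -9.46031009e-01 -3.24075372e-01]
 [ 9.99999683e-01  5.31451222e-04  5.92574820e-04]
 [-3.88363902e-04 -3.24075681e-01  9.46031079e-01]] [[331.29881926   0.         320.90377649]
 [  0.         331.29881926 206.15814135]
 [  0.           0.           1.        ]]
shift [ 0.2935 -0.1938 -0.0187] rot [-0.     -0.     -0.9889]
shift [ 0.477  -0.5893 -0.0187] rot [-0.     -0.     -0.9889]
```

```bash
python3 -m crank '[[0.375,-0.19,-0.02,0,0,-0.989,1],[0.375,-0.19,-0.02,0,0,-0.989,1],[0.375,-0.19,-0.02,0,0,-0.989,1],[0.375,-0.19,-0.02,0,0,-0.989,1],[0.375,-0.19,-0.02,0,0,-0.989,1],[0.375,-0.19,-0.02,0,0,-0.989,1],[0.375,-0.19,-0.02,0,0,-0.989,1],[0.375,-0.19,-0.02,0,0,-0.989,1]]'
cat >> h.py <<'E'
def sel(W,x0,x1,y0,y1,z0,z1):
    x,y,z=W[...,0],W[...,1],W[...,2]
    return W[(x>x0)&(x<x1)&(y>y0)&(y<y1)&(z>z0)&(z<z1)]
def circ(p):
    f=p[:,:2]; m=cv2.minEnclosingCircle(f.astype(np.float32)); return np.round(m[0],4),round(m[1],4)
def fixt(W):
    p=sel(W,.4,.6,-.36,-.1,.012,.020);rc=cv2.minAreaRect(p[:,:2].astype(np.float32));print("plate",len(p),np.median(p[:,2]),rc)
    p=sel(W,.44,.6,-.26,-.1,.087,.1);print("cap",len(p),p.mean(0).round(4) if len(p) else "")
    p=sel(W,.46,.525,-.30,-.235,.002,.010);
    if len(p):print("floor",len(p),p.mean(0).round(4),circ(p))
E
python3 - <<'E'
from h import *
s=r.sense();print(s["position"],s["tool_rot"])
im,d,W=cloud("wrist");save(im,"w1");W[d<=0]=9
fixt(W)
go(.49,-.17,.25,82.2)
E
```

```text
t: 1.8
position: [0.5033, -0.2229, 0.2507]
tool_rot: [180.0, 0.0, 82.4]
force: [0.2, -0.4, 0.4]
opening: 0.0856
gripper_force: 0.0
[ 0.50334022 -0.22293558  0.25068264] [1.79959846e+02 1.99149818e-02 8.23540038e+01]
plate 11224 0.016814673619738256 ((0.47800353169441223, -0.21862562000751495), (0.2007656991481781, 0.15380628407001495), 82.25557708740234)
cap 2214 [ 0.5059 -0.1768  0.092 ]
floor 993 [ 0.4931 -0.2684  0.0068] (array([ 0.4933, -0.2675]), 0.023)
shift [ 0.044  -0.0231  0.0008] rot [ 0.0029 -0.0046  0.0076]
```

View pics/w1.png

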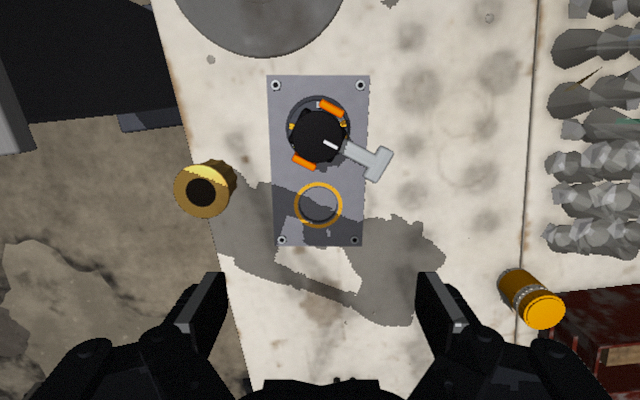

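```bash
python3 -m crank '[[0.045,-0.02,0,0,0,0,1],[0.045,-0.02,0,0,0,0,1],[0.045,-0.02,0,0,0,0,1],[0.045,-0.02,0,0,0,0,1]]'
cat >> h.py <<'E'
def ring(name):
    im,d,W=cloud(name);W[d<=0]=9
    hsv=cv2.cvtColor(im,cv2.COLOR_RGB2HSV)
    m=(hsv[...,0]>8)&(hsv[...,0]<30)&(hsv[...,1]>130)&(hsv[...,2]>70)
    x,y,z=np.moveaxis(W,-1,0)
    mr=m&(np.hypot(x-.4935,y+.267)<.035)&(abs(z-.016)<.006)
    k=r.get_calibration(name);
    pts=np.argwhere(mr)[:,::-1].astype(np.float32);(e,ax,an)=cv2.fitEllipse(cv2.convexHull(pts))
    K=np.array(k["camera_matrix"]);R=np.array(k["R"]);C=-R.T@k["t"]
    ray=R.T@np.linalg.solve(K,[e[0],e[1],1]);P=C+ray*(.016-C[2])/ray[2]
    print(name,"ring px",np.round(e,1),"xy",P[:2].round(4),"depth mean",W[mr].mean(0).round(4),"encl",circ(W[mr]))
    mt=m&(np.hypot(x-.5055,y+.177)<.045)&(z>.06)&(z<.09)
    n,l,st,c=cv2.connectedComponentsWithStats(mt.astype(np.uint8))
    t=[W[l==i].mean(0) for i in range(1,n) if st[i,4]>15];print("tabs",np.round(t,4))
    if len(t)==2:
        q=t[0]-t[1];print("tab ang",np.degrees(np.arctan2(q[1],q[0]))%180,"mid",(t[0]+t[1])/2)
    fixt(W)
    p=sel(W,.52,.6,-.26,-.18,.053,.059);print("keeper",len(p), cv2.minAreaRect(p[:,:2].astype(np.float32)) if len(p) else "")
    return im,d,W
E
python3 - <<'E'
from h import *
print(r.sense()["position"]);im,d,W=ring("wrist");ring("top")
go(.435,.16,.2,82.2);go(.435,.196,.2,82.2)
E
```

```text
t: 2.25
position: [0.4887, -0.1783, 0.2506]
tool_rot: [180.0, 0.0, 82.2]
force: [-0.3, -0.0, -0.0]
opening: 0.0853
gripper_force: 0.0
[ 0.48872397 -0.17832063  0.25056504]
wrist ring px [334.4 236.9] xy [ 0.4937 -0.2666] depth mean [ 0.4939 -0.2652  0.0173] encl (array([ 0.4939, -0.2671]), 0.0296)
tabs [[ 0.5214 -0.1535  0.0827]
 [ 0.4894 -0.1988  0.0855]]
tab ang 54.788545520731674 mid [ 0.5053877  -0.17616546  0.08410269]
plate 9780 0.016829006916449566 ((0.47810783982276917, -0.2183835506439209), (0.20038937032222748, 0.15378950536251068), 82.22828674316406)
cap 1938 [ 0.5055 -0.1766  0.092 ]
floor 886 [ 0.4933 -0.2692  0.0069] (array([ 0.4933, -0.2691]), 0.023)
keeper 956 ((0.550130307674408, -0.21005341410636902), (0.03736405447125435, 0.050141770392656326), 59.84943389892578)
top ring px [418.3 206.2] xy [ 0.4934 -0.2664] depth mean [ 0.4935 -0.268   0.0168] encl (array([ 0.4937, -0.2654]), 0.0293)
tabs [[ 0.5202 -0.1538  0.0846]]
plate 1694 0.016314431742417104 ((0.4989522397518158, -0.22074103355407715), (0.19849494099617004, 0.11136099696159363), 81.9202880859375)
cap 306 [ 0.5052 -0.1715  0.0916]
floor 307 [ 0.4941 -0.2682  0.0061] (array([ 0.4944, -0.2681]), 0.0228)
keeper 0 
shift [ 0.3281 -0.0996  0.0502] rot [ 0.0002  0.0003 -0.0015]
shift [ 0.3638 -0.1046  0.0502] rot [ 0.0002  0.0003 -0.0015]
```

```bash
python3 -m crank '[[0.4,-0.11,0,0,0,0,1],[0.4,-0.11,0,0,0,0,1],[0.4,-0.11,0,0,0,0,1],[0.4,-0.11,0,0,0,0,1],[0.4,-0.11,0,0,0,0,1],[0.4,-0.11,0,0,0,0,1],[0.4,-0.11,0,0,0,0,1],[0.4,-0.11,0,0,0,0,1]]'
python3 -m crank '[[0,0,0,0,0,0,1],[0,0,0,0,0,0,1],[0,0,0,0,0,0,1]]'
cat >> h.py <<'E'
def mould(name,x0=.4,x1=.48,y0=.15,y1=.24):
    im,d,W=cloud(name);W[d<=0]=9
    p=sel(W,x0,x1,y0,y1,.030,.046);print("mould top",len(p),np.median(p[:,2]),circ(p[p[:,2]>.036]),p.mean(0).round(4));return im,d,W
E
python3 - <<'E'
from h import *
s=r.sense();print(s["position"]);im,d,W=mould("wrist");save(im,"w3")
x,y,z=np.moveaxis(W,-1,0)
m=(z>.05)&(z<.3)&(x<.9)&(x>.3)&(np.hypot(x-.435,y-.196)<.15);print("obst",m.sum(),W[m].mean(0) if m.any() else "")
go(.435,.196,.06,82.2)
E
```

```text
t: 3.15
position: [0.436, 0.2202, 0.2505]
tool_rot: [180.0, -0.0, 82.1]
force: [1.0, -0.0, 0.2]
opening: 0.0856
gripper_force: 0.0
t: 3.45
position: [0.4366, 0.2178, 0.2503]
tool_rot: [180.0, 0.0, 82.1]
force: [-0.4, 0.6, -0.5]
opening: 0.0854
gripper_force: 0.0
[0.43655328 0.2178071  0.2502666 ]
mould top 1093 0.03890785838592439 (array([0.4359, 0.1959]), 0.021) [0.4362 0.1973 0.0388]
obst 8646 [0.46704086 0.22949728 0.23880248]
shift [-0.0215  0.0013  0.1904] rot [ 0.0002  0.0004 -0.0024]
```

View pics/w3.png

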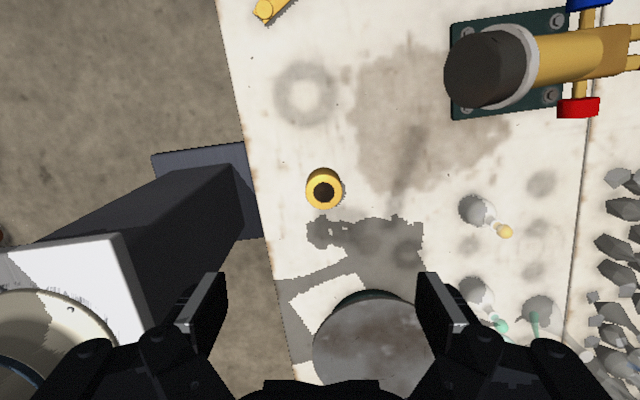

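```bash
python3 - <<'E'
from h import *
W=np.load("top.npy")
p=sel(W,.3,.6,-.1,.16,.02,.3);print("turntable",np.percentile(p,[1,50,99],axis=0).round(3))
go(.4357,.1957,.06,82.2)
E
python3 -m crank '[[-0.022,0.001,0.19,0,0,0,1],[-0.022,0.001,0.19,0,0,0,1],[-0.022,0.001,0.19,0,0,0,1],[-0.022,0.001,0.19,0,0,0,1],[-0.022,0.001,0.19,0,0,0,1],[-0.022,0.001,0.19,0,0,0,1]]'
python3 -c "
from h import *
print(r.sense()['position']);go(.4357,.1957,.012,82.2)"
```

```text
turntable [[ 0.396 -0.096  0.036]
 [ 0.474 -0.02   0.059]
 [ 0.597  0.059  0.065]]
shift [-0.0217  0.0021  0.1904] rot [ 0.0002  0.0004 -0.0024]
t: 4.1
position: [0.4344, 0.1961, 0.0612]
tool_rot: [-180.0, 0.0, 82.1]
force: [-0.2, 0.3, 1.4]
opening: 0.0852
gripper_force: 0.0
[0.43440225 0.19605072 0.06119656]
shift [-0.0002  0.0013  0.0492] rot [-0.0001  0.     -0.0023]
```

```bash
python3 -m crank '[[0,0.001,0.049,0,0,0,1],[0,0.001,0.049,0,0,0,1],[0,0.001,0.049,0,0,0,1],[0,0.001,0.049,0,0,0,-1],[0,0.001,0.049,0,0,0,-1],[0,0.001,0.049,0,0,0,-1],[0,0.001,0.049,0,0,0,-1],[0,0.001,0.049,0,0,0,-1]]' 40
python3 -m crank '[[0,0,0,0,0,0,-1],[0,0,0,0,0,0,-1],[0,0,0,0,0,0,-1],[0,0,0,0,0,0,-1]]'
```

```text
t: 4.9
position: [0.4361, 0.1974, 0.0133]
tool_rot: [179.8, -0.1, 82.2]
force: [-1.2, 0.6, 7.5]
opening: 0.0409
gripper_force: 40.1
t: 5.3
position: [0.4361, 0.1974, 0.0133]
tool_rot: [179.8, -0.1, 82.2]
force: [0.2, -0.9, 5.9]
opening: 0.0408
gripper_force: 40.1
```

```bash
python3 -m crank '[[0,0,-0.02,0,0,0,-1],[0,0,-0.14,0,0,0,-1],[0,0,-0.14,0,0,0,-1],[0,0,-0.14,0,0,0,-1],[0,0,-0.14,0,0,0,-1],[0,0,-0.14,0,0,0,-1]]'
cat >> h.py <<'E'
def held(nm):
    s=r.sense();im,d,W=cloud("wrist");save(im,nm)
    R0=Ro.from_euler("xyz",s["tool_rot"],degrees=True).as_matrix()
    T=(W-s["position"])@R0; print(s["position"],s["tool_rot"],s["force"].round(1))
    m=(d>0)&(np.hypot(T[...,0],T[...,1])<.03)&(abs(T[...,2]+.026)<.02)
    hsv=cv2.cvtColor(im,cv2.COLOR_RGB2HSV);b=m&(hsv[...,1]>100)
    z0=np.percentile(T[b][:,2],15);top=T[b&(abs(T[...,2]-z0)<.004)]
    print("top z",z0,len(top),"circ",circ(top),"bbox",top.min(0).round(4),top.max(0).round(4))
    A=np.c_[top[:,:2],np.ones(len(top))];c=np.linalg.lstsq(A,top[:,2],rcond=None)[0];print("plane tilt",c)
    o=r.trace("brass_mould","wrist")
    for q in o[:1]: print(q["score"],q["extent"])
E
python3 -c "
from h import *
held('w4');go(.4936,-.2667,.16,82.2)"
```

```text
t: 5.9
position: [0.4345, 0.1968, 0.1499]
tool_rot: [-179.9, 0.0, 82.2]
force: [-0.2, -1.2, -4.8]
opening: 0.0404
gripper_force: 42.0
[0.43445922 0.19684057 0.14992722] [-1.79916811e+02  4.31740436e-02  8.22124238e+01] [-0.2 -1.2 -4.8]
top z -0.02613689786960946 5317 circ (array([ 0.0065, -0.    ]), 0.0293) bbox [-0.0214 -0.0292 -0.0301] [ 0.0201  0.0292 -0.0222]
plane tilt [ 0.01873948  0.00316597 -0.02532081]
0.7 [272.4, 225.6, 99.5, 122.1]
shift [-0.4509  0.1221 -0.0112] rot [-0.0044  0.0024  0.0002]
```

View pics/w4.png

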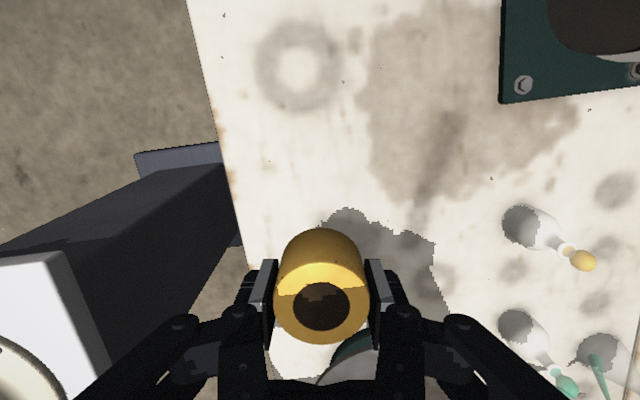

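```bash
python3 -m crank '[[-0.45,0.122,-0.01,0,0,0,-1],[-0.45,0.122,-0.01,0,0,0,-1],[-0.45,0.122,-0.01,0,0,0,-1],[-0.45,0.122,-0.01,0,0,0,-1],[-0.45,0.122,-0.01,0,0,0,-1],[-0.45,0.122,-0.01,0,0,0,-1],[-0.45,0.122,-0.01,0,0,0,-1],[-0.45,0.122,-0.01,0,0,0,-1]]'
python3 -m crank '[[-0.06,0.016,0.01,0,0,0,-1],[-0.06,0.016,0.01,0,0,0,-1],[-0.06,0.016,0.01,0,0,0,-1],[-0.06,0.016,0.01,0,0,0,-1]]'
python3 -c "
from h import *
print(r.sense()['force']);ring('wrist');go(.4937,-.2657,.045,82.2)"
```

```text
t: 6.8
position: [0.4852, -0.2013, 0.1571]
tool_rot: [-179.8, -0.1, 82.2]
force: [0.9, 0.4, -2.8]
opening: 0.0408
gripper_force: 41.8
t: 7.2
position: [0.4933, -0.2602, 0.1479]
tool_rot: [-179.8, -0.1, 82.2]
force: [0.7, 0.9, -3.4]
opening: 0.0407
gripper_force: 41.9
[ 0.73442647  0.8516906  -3.35447718]
wrist ring px [322.9 201. ] xy [ 0.4943 -0.2661] depth mean [ 0.4945 -0.2626  0.0173] encl (array([ 0.4939, -0.2668]), 0.0295)
tabs [[ 0.5212 -0.1551  0.086 ]
 [ 0.4902 -0.1994  0.0854]]
tab ang 55.04698471850141 mid [ 0.50573727 -0.17726777  0.08569421]
plate 20480 0.016771930961411947 ((0.4781886339187622, -0.21803098917007446), (0.2004891037940979, 0.15384627878665924), 82.2036361694336)
cap 5672 [ 0.5057 -0.1768  0.092 ]
floor 1890 [ 0.4933 -0.268   0.0068] (array([ 0.4933, -0.2674]), 0.0231)
keeper 2500 ((0.5491451621055603, -0.2081301510334015), (0.03781168907880783, 0.05348338931798935), 54.83866500854492)
shift [-0.006   0.001   0.1037] rot [-0.0019 -0.0016  0.0011]
```

```bash
python3 -m crank '[[-0.006,0.001,0.104,0,0,0,-1],[-0.006,0.001,0.104,0,0,0,-1],[-0.006,0.001,0.104,0,0,0,-1],[-0.006,0.001,0.104,0,0,0,-1],[-0.006,0.001,0.104,0,0,0,-1],[-0.006,0.001,0.104,0,0,0,-1]]'
python3 -c "
from h import *
held('w5');go(.4939,-.2657,.034,82.2);im,d,W=ring('wrist')"
```

```text
t: 7.85
position: [0.4961, -0.268, 0.0499]
tool_rot: [179.7, 0.1, 82.2]
force: [-0.0, -0.1, -3.6]
opening: 0.0409
gripper_force: 42.0
[ 0.49608034 -0.2680112   0.04986213] [1.79678947e+02 1.38300456e-01 8.22415438e+01] [-0.  -0.1 -3.6]
top z -0.026116420238995432 5316 circ (array([0.0068, 0.0001]), 0.0292) bbox [-0.0214 -0.029  -0.03  ] [ 0.0202  0.0292 -0.0221]
plane tilt [ 0.0176983   0.00374883 -0.02530139]
0.85 [271.6, 223.8, 99.5, 122.4]
shift [ 0.002  -0.002   0.0148] rot [0.0042 0.0018 0.0004]
wrist ring px [317.6 239.3] xy [ 0.4937 -0.2645] depth mean [ 0.4954 -0.2534  0.0172] encl (array([ 0.4937, -0.2667]), 0.0294)
tabs [[ 0.528  -0.1634  0.0835]
 [ 0.4903 -0.1994  0.0859]]
tab ang 43.67367388689423 mid [ 0.50915909 -0.18137486  0.084721  ]
plate 27941 0.016736722556111267 ((0.47647154331207275, -0.22992804646492004), (0.1781080663204193, 0.15445004403591156), 82.32675170898438)
cap 22436 [ 0.5035 -0.1843  0.0923]
floor 1664 [ 0.4934 -0.2581  0.0068] (array([ 0.4933, -0.2678]), 0.0231)
keeper 6963 ((0.5382017493247986, -0.22482675313949585), (0.0782877504825592, 0.05107917636632919), 54.37627029418945)
```

View pics/w5.png

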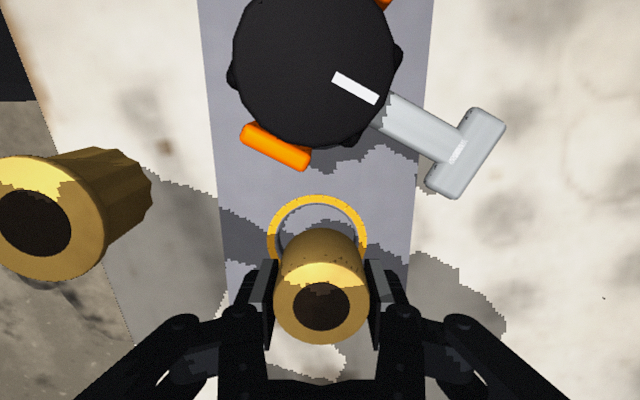

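```bash
python3 -m crank '[[0.002,-0.002,0.015,0.003,0,0,-1],[0.002,-0.002,0.015,0.003,0,0,-1],[0.002,-0.002,0.015,0.003,0,0,-1],[0.002,-0.002,0.015,0.003,0,0,-1]]'
python3 -c "
from h import *
go(.4939,-.2657,.0185,82.2)
r.camera('side');s=r.sense();print(s['position'],s['force']);go(.4939,-.2657,.0185,82.2)
r.camera('side');go(.4939,-.2657,.0185,82.2)"
```

```text
t: 8.4
position: [0.4921, -0.2649, 0.0305]
tool_rot: [-179.8, -0.0, 82.2]
force: [-0.2, 0.7, -3.4]
opening: 0.0408
gripper_force: 42.2
shift [-0.0005  0.0019  0.012 ] rot [-0.0041 -0.0004  0.0001]
[ 0.4922218  -0.26504932  0.03076543] [-0.08950041 -0.28814998 -3.51437063]
shift [-0.0004  0.0018  0.0123] rot [-0.0037 -0.0002  0.0001]
shift [-0.0004  0.0017  0.0124] rot [-0.0034 -0.0001  0.0001]
```

```bash
python3 -m crank '[[0,0,0,0,0,0,-1],[0,0,0,0,0,0,-1],[0,0,0,0,0,0,-1],[0,0,0,0,0,0,-1],[0,0,0,0,0,0,-1],[0,0,0,0,0,0,-1],[0,0,0,0,0,0,-1],[0,0,0,0,0,0,-1]]'
python3 -c "
from h import *
print(r.sense()['position']);go(.4939,-.2657,.0185,82.2)"
```

```text
t: 9.3
position: [0.4925, -0.2651, 0.0309]
tool_rot: [-179.8, 0.0, 82.2]
force: [-0.3, 0.4, -3.6]
opening: 0.0408
gripper_force: 42.2
[ 0.49246787 -0.2650818   0.03086034]
shift [-0.0004  0.0015  0.0124] rot [-0.003   0.      0.0001]
```

```bash
python3 -m crank '[[-0.0004,0.0015,0,-0.003,0,0,-1],[-0.0004,0.0015,0,-0.003,0,0,-1],[-0.0004,0.0015,0,-0.003,0,0,-1],[-0.0004,0.0015,0.001,-0.003,0,0,-1],[-0.0004,0.0015,0.002,-0.003,0,0,-1],[-0.0004,0.0015,0.003,-0.003,0,0,-1],[-0.0004,0.0015,0.004,-0.003,0,0,-1],[-0.0004,0.0015,0.004,-0.003,0,0,-1]]'
python3 -c "
from h import *
print(r.sense()['force'],r.sense()['moment']);go(.4939,-.2657,.0185,82.2)"
```

```text
t: 10.1
position: [0.4937, -0.2656, 0.0266]
tool_rot: [-180.0, -0.0, 82.2]
force: [1.5, 0.1, -3.1]
opening: 0.041
gripper_force: 42.3
[ 1.50137043  0.14020972 -3.13956398] [ 0.0190198  -0.03465649 -0.01389587]
shift [-0.0001  0.0002  0.0081] rot [-0.0004 -0.0002  0.0001]
```

```bash
python3 -m crank '[[0,0,0.001,0,0,0,-1],[0,0,0.002,0,0,0,-1],[0,0,0.003,0,0,0,-1],[0,0,0.004,0,0,0,-1],[0,0,0.004,0,0,0,-1],[0,0,0.005,0,0,0,-1],[0,0,0.006,0,0,0,-1],[0,0,0.006,0,0,0,-1]]'
python3 -c "
from h import *
print(r.sense()['force'],r.sense()['moment']);go(.4939,-.2657,.0185,82.2)"
```

```text
t: 10.9
position: [0.4938, -0.2656, 0.0206]
tool_rot: [-180.0, -0.0, 82.2]
force: [-0.8, 0.4, -3.3]
opening: 0.0411
gripper_force: 42.3
[-0.75358744  0.44521638 -3.29186404] [-0.00646144  0.00278757  0.02087405]
shift [-0.0001  0.0001  0.0021] rot [-0.0003 -0.0001  0.0002]
```

In freely. Down to the floor gently.

```bash
python3 -m crank '[[0,0,0.001,0,0,0,-1],[0,0,0.0015,0,0,0,-1],[0,0,0.002,0,0,0,-1],[0,0,0.0025,0,0,0,-1],[0,0,0.0025,0,0,0,-1]]'
python3 -c "
from h import *
print(r.sense()['force'],r.sense()['moment']);held('w6')"
```

```text
t: 11.4
position: [0.494, -0.2658, 0.0194]
tool_rot: [180.0, 0.0, 82.2]
force: [-3.9, 1.5, 5.0]
opening: 0.0404
gripper_force: 43.0
[-3.92152998  1.4610722   4.9919334 ] [0.37199042 0.65625885 0.00224491]
[ 0.49396988 -0.26578148  0.01939588] [1.79972298e+02 1.79761489e-02 8.22082167e+01] [-3.9  1.5  5. ]
top z -0.026002998651404 5151 circ (array([ 0.0066, -0.    ]), 0.0291) bbox [-0.0216 -0.0291 -0.0298] [ 0.0202  0.029  -0.022 ]
plane tilt [ 0.01611606  0.00396889 -0.02527782]
0.71 [272.2, 227.1, 98.2, 118.7]
```

```bash
python3 -m crank '[[0,0,-0.001,0,0,0,0.4],[0,0,-0.001,0,0,0,0.4],[0,0,-0.001,0,0,0,0.4],[0,0,-0.001,0,0,0,0.7],[0,0,-0.001,0,0,0,1],[0,0,-0.001,0,0,0,1],[0,0,-0.001,0,0,0,1],[0,0,-0.001,0,0,0,1]]'
python3 -m crank '[[0,0,-0.04,0,0,0,1],[0,0,-0.08,0,0,0,1],[0,0,-0.13,0,0,0,1],[0,0,-0.13,0,0,0,1],[0,0,-0.13,0,0,0,1],[0,0,-0.13,0,0,0,1]]'
python3 -c "
from h import *
print(r.sense()['position'])
im,d,W=mould('wrist',.46,.53,-.3,-.23)
im,d,W=mould('top',.46,.53,-.3,-.23)
go(.5056,-.1772,.15,144.2)"
```

```text
t: 12.3
position: [0.4939, -0.2657, 0.0194]
tool_rot: [180.0, 0.0, 82.2]
force: [-0.0, -0.8, -0.5]
opening: 0.0854
gripper_force: 0.0
t: 12.9
position: [0.4934, -0.2654, 0.148]
tool_rot: [-179.9, -0.0, 82.2]
force: [-0.1, 0.4, -0.5]
opening: 0.0856
gripper_force: 0.0
[ 0.49342404 -0.26540857  0.14803743]
mould top 1967 0.044741763595351716 (array([ 0.4935, -0.2669]), 0.0211) [ 0.4939 -0.2646  0.044 ]
mould top 209 0.04407645420613585 (array([ 0.4929, -0.2664]), 0.0209) [ 0.4916 -0.2643  0.0433]
shift [ 0.0889  0.0004 -0.0027] rot [-0.0021 -0.003  -1.082 ]
```

```bash
python3 -m crank '[[0.089,0,0,0,0,-1.087,1],[0.089,0,0,0,0,-1.087,1],[0.089,0,0,0,0,-1.087,1],[0.089,0,0,0,0,-1.087,1],[0.089,0,0,0,0,-1.087,1],[0.089,0,0,0,0,-1.087,1],[0.089,0,0,0,0,-1.087,1],[0.089,0,0,0,0,-1.087,1]]'
python3 -m crank '[[0,0,0,0,0,0,1],[0,0,0,0,0,0,1],[0,0,0,0,0,0,1],[0,0,0,0,0,0,1],[0,0,0,0,0,0,1]]'
python3 -c "
from h import *
print(r.sense()['position'],r.sense()['moment']);ring('wrist')
go(.5056,-.1772,.063,144.5)"
```

```text
t: 13.8
position: [0.5053, -0.1772, 0.1476]
tool_rot: [-180.0, -0.2, 144.8]
force: [0.6, 1.0, -0.0]
opening: 0.0851
gripper_force: 0.0
t: 14.3
position: [0.5059, -0.1775, 0.1493]
tool_rot: [-180.0, -0.0, 144.5]
force: [0.3, -0.3, 0.7]
opening: 0.0854
gripper_force: 0.0
[ 0.50592344 -0.17750153  0.14932131] [-1.47012908e-02  4.02882011e-02 -2.25779469e-05]
wrist ring px [233.5 237.6] xy [ 0.4934 -0.2666] depth mean [ 0.4882 -0.2548  0.0171] encl (array([ 0.4941, -0.2662]), 0.0294)
tabs [[ 0.4874 -0.1975  0.0824]
 [ 0.5184 -0.1531  0.0827]]
tab ang 55.093736590943806 mid [ 0.50290716 -0.17532298  0.08253971]
plate 15476 0.016813205128739524 ((0.4783623516559601, -0.21864350140094757), (0.20041920244693756, 0.1547708362340927), 82.26840209960938)
cap 3817 [ 0.5046 -0.1769  0.092 ]
floor 65 [ 0.4927 -0.2638  0.0074] (array([ 0.494 , -0.2671]), 0.0231)
keeper 1271 ((0.5549024343490601, -0.212203249335289), (0.03780418634414673, 0.03893309831619263), 55.50381088256836)
shift [0.0004 0.     0.0863] rot [ 0.     -0.     -0.0005]
```

```bash
python3 -m crank '[[0,0,0.05,0,0,0,1],[0,0,0.075,0,0,0,1],[0,0,0.086,0,0,0,1],[0,0,0.086,0,0,0,1],[0,0,0.086,0,0,0,1],[0,0,0.086,0,0,0,1],[0,0,0.086,0,0,0,1],[0,0,0.086,0,0,0,1]]' 24
python3 -c "
from h import *
s=r.sense();print(s['force'],s['moment']);go(.5057,-.1773,.063,144.5)"
```

```text
t: 15.15
position: [0.5065, -0.1777, 0.0645]
tool_rot: [180.0, 0.1, 144.5]
force: [-0.5, 0.3, -0.6]
opening: 0.0855
gripper_force: 0.0
[-0.49198877  0.29169934 -0.58559089] [-0.03529238 -0.03763559 -0.04112012]
shift [ 0.0009 -0.0001  0.0015] rot [ 0.0005  0.0018 -0.0002]
```

```bash
python3 -m crank '[[0,0,0,0,0,0,-1],[0,0,0,0,0,0,-1],[0,0,0,0,0,0,-1],[0,0,0,0,0,0,-1],[0,0,0,0,0,0,-1],[0,0,0,0,0,0,-1],[0,0,0,0,0,0,-1],[0,0,0,0,0,0,-1]]' 24
python3 -c "
from h import *
s=r.sense();print(s['force'],s['moment'])"
```

```text
t: 15.95
position: [0.5065, -0.1777, 0.0649]
tool_rot: [180.0, 0.1, 144.5]
force: [-1.4, 1.1, 7.0]
opening: 0.046
gripper_force: 25.3
[-1.37708217  1.10881889  6.98665441] [0.03360384 0.28063268 0.10694009]
```

```bash
python3 -m crank '[[0,0,0,0,0,0.03,-1],[0,0,0,0,0,0.06,-1],[0,0,0,0,0,0.09,-1],[0,0,0,0,0,0.09,-1]]'
python3 -c "
from h import *
s=r.sense();print(s['force'],s['moment'],s['joint_pos'])"
```

```text
t: 16.35
position: [0.5065, -0.1777, 0.065]
tool_rot: [180.0, 0.1, 139.3]
force: [-1.3, 0.5, 7.1]
opening: 0.0459
gripper_force: 25.3
[-1.31056362  0.49404812  7.08201532] [ 0.13487451  0.232302   -0.04520481] [-2.29662328e+01 -2.80051623e+00  9.55605806e+01 -1.31013014e-03
  8.71256404e+01 -7.22484378e+01]
```

```bash
python3 -m crank '[[0,0,0,0,0,0.05,-1],[0,0,0,0,0,0.1,-1],[0,0,0,0,0,0.15,-1],[0,0,0,0,0,0.2,-1],[0,0,0,0,0,0.25,-1],[0,0,0,0,0,0.3,-1],[0,0,0,0,0,0.3,-1]]'
python3 -c "
from h import *
s=r.sense();print(s['force'],s['moment'])"
python3 -m crank '[[0,0,0,0,0,0.05,-1],[0,0,0,0,0,0.1,-1],[0,0,0,0,0,0.15,-1],[0,0,0,0,0,0.2,-1],[0,0,0,0,0,0.25,-1],[0,0,0,0,0,0.3,-1],[0,0,0,0,0,0.3,-1],[0,0,0,0,0,0.3,-1]]'
python3 -c "
from h import *
s=r.sense();print(s['force'],s['moment'])"
```

```text
t: 17.05
position: [0.5063, -0.1778, 0.0649]
tool_rot: [180.0, 0.1, 122.1]
force: [-2.3, 0.3, 6.6]
opening: 0.0463
gripper_force: 25.3
[-2.25157313  0.31564833  6.61181589] [ 0.03591256  0.36292968 -0.03183835]
t: 17.85
position: [0.5062, -0.1779, 0.0649]
tool_rot: [180.0, 0.1, 104.9]
force: [-2.4, 0.0, 6.7]
opening: 0.046
gripper_force: 25.3
[-2.42859262  0.0089044   6.73998581] [ 0.10814475  0.5101919  -0.04351795]
```

```bash
f(){ python3 -c "
from h import *
s=r.sense();print('M',s['moment'][2].round(3),'F',s['force'].round(1),'q6',s['joint_pos'][5].round(3))"; }
python3 -m crank '[[0,0,0,0,0,0.02,-1],[0,0,0,0,0,0.04,-1],[0,0,0,0,0,0.06,-1],[0,0,0,0,0,0.06,-1]]' | grep rot;f
python3 -m crank '[[0,0,0,0,0,0.01,-1],[0,0,0,0,0,0.02,-1],[0,0,0,0,0,0.03,-1],[0,0,0,0,0,0.03,-1]]'| grep rot;f
```

```text
tool_rot: [180.0, 0.1, 101.5]
M -0.043 F [-3.2  0.4  7.2] q6 -34.45
tool_rot: [180.0, 0.1, 99.8]
M 0.06 F [-2.7 -0.2  7.2] q6 -32.751
```

```bash
f(){ grep rot; python3 -c "
from h import *
s=r.sense();print('M',s['moment'][2].round(3),'F',s['force'].round(1),'q6',s['joint_pos'][5].round(3),s['gripper_force'])"; }
python3 -m crank '[[0,0,0,0,0,0.01,-1],[0,0,0,0,0,0.015,-1]]' | f
python3 -m crank '[[0,0,0,0,0,0.01,-1],[0,0,0,0,0,0.015,-1]]' | f
python3 -m crank '[[0,0,0,0,0,0.01,-1],[0,0,0,0,0,0.015,-1]]' | f
```

```text
tool_rot: [180.0, 0.1, 98.9]
M 0.088 F [-2.9  0.8  6.6] q6 -31.893 25.36639630794525
tool_rot: [180.0, 0.1, 98.1]
M 0.09 F [-2.7  0.2  6.8] q6 -31.035 25.368268489837646
tool_rot: [180.0, 0.1, 97.2]
M 0.03 F [-2.8 -0.9  7.1] q6 -30.173 25.37021666765213
```

```bash
cat > f.sh <<'E'
grep rot; python3 -c "
from h import *
s=r.sense();print('M',s['moment'][2].round(3),'F',s['force'].round(1),'q6',s['joint_pos'][5].round(3),s['opening'].round(4))"
E
python3 -m crank '[[0,0,0,0,0,0.01,-1],[0,0,0,0,0,0.02,-1]]' | sh f.sh
python3 -m crank '[[0,0,0,0,0,0.01,-1],[0,0,0,0,0,0.02,-1]]' | sh f.sh
python3 -m crank '[[0,0,0,0,0,0.01,-1],[0,0,0,0,0,0.02,-1]]' | sh f.sh
```

```text
tool_rot: [180.0, 0.1, 96.0]
tool_rot: [180.0, 0.1, 94.9]
tool_rot: [180.0, 0.1, 93.8]Traceback (most recent call last):
  File "<string>", line 3, in <module>
    s=r.sense();print('M',s['moment'][2].round(3),'F',s['force'].round(1),'q6',s['joint_pos'][5].round(3),s['opening'].round(4))
                                                                                                          ^^^^^^^^^^^^^^^^^^
AttributeError: 'float' object has no attribute 'round'
Traceback (most recent call last):
AttributeError: 'float' object has no attribute 'round'
Traceback (most recent call last):
AttributeError: 'float' object has no attribute 'round'
```

```bash
python3 -m crank '[[0,0,0,0,0,0.01,-1],[0,0,0,0,0,0.02,-1]]' | sh f.sh
python3 -m crank '[[0,0,0,0,0,0.01,-1],[0,0,0,0,0,0.02,-1]]' | sh f.sh
```

```text
tool_rot: [180.0, 0.1, 92.6]
tool_rot: [180.0, 0.1, 91.5]Traceback (most recent call last):
  File "<string>", line 3, in <module>
    s=r.sense();print('M',s['moment'][2].round(3),'F',s['force'].round(1),'q6',s['joint_pos'][5].round(3),s['opening'].round(4))
                                                                                                          ^^^^^^^^^^^^^^^^^^
AttributeError: 'float' object has no attribute 'round'
Traceback (most recent call last):
AttributeError: 'float' object has no attribute 'round'
```

My print failed, so I moved blind for those steps; check the moment before turning any further.

```bash
sed -i "s/s\['opening'\].round(4)/round(s['opening'],4)/" f.sh; echo rot | sh f.sh; python3 -c "
from h import *
print(r.sense()['moment'],r.sense()['gripper_force'])"
```

```text
rot
M 0.072 F [-3.1  0.7  7.3] q6 -24.44 0.0459
[-0.01633734  0.56650664  0.07215753] 25.39358675479889
```

```bash
cat > f.sh <<'E'
grep rot; python3 -c "
from h import *
s=r.sense();print('M',s['moment'][2].round(3),'F',s['force'].round(1),'q6',s['joint_pos'][5].round(3),round(s['opening'],4))
raise SystemExit(bool(abs(s['moment'][2])>.18))"
E
python3 -m crank '[[0,0,0,0,0,0.01,-1],[0,0,0,0,0,0.02,-1]]' | sh f.sh &&
python3 -m crank '[[0,0,0,0,0,0.01,-1],[0,0,0,0,0,0.02,-1]]' | sh f.sh &&
python3 -m crank '[[0,0,0,0,0,0.01,-1],[0,0,0,0,0,0.02,-1]]' | sh f.sh &&
python3 -m crank '[[0,0,0,0,0,0.01,-1],[0,0,0,0,0,0.02,-1]]' | sh f.sh &&
python3 -m crank '[[0,0,0,0,0,0.01,-1],[0,0,0,0,0,0.02,-1]]' | sh f.sh &&
python3 -m crank '[[0,0,0,0,0,0.01,-1],[0,0,0,0,0,0.02,-1]]' | sh f.sh
```

```text
tool_rot: [180.0, 0.1, 90.3]
M 0.037 F [-3.5  1.1  6.3] q6 -23.294 0.046
tool_rot: [180.0, 0.1, 89.2]
M 0.066 F [-3.1  0.5  7.4] q6 -22.147 0.0455
tool_rot: [180.0, 0.1, 88.0]
M 0.091 F [-3.3 -0.1  7.8] q6 -21.002 0.0461
tool_rot: [180.0, 0.1, 86.9]
M 0.074 F [-3.4 -0.5  6.8] q6 -19.855 0.0461
tool_rot: [180.0, 0.1, 85.7]
M 0.03 F [-3.3 -0.1  7.8] q6 -18.712 0.0459
tool_rot: [180.0, 0.1, 84.6]
M 0.075 F [-2.5  0.6  7.5] q6 -17.566 0.0462
```

```bash
python3 -m crank '[[0,0,0,0,0,0.01,-1],[0,0,0,0,0,0.02,-1]]' | sh f.sh &&
python3 -m crank '[[0,0,0,0,0,0.01,-1],[0,0,0,0,0,0.02,-1]]' | sh f.sh &&
python3 -m crank '[[0,0,0,0,0,0.01,-1],[0,0,0,0,0,0.02,-1]]' | sh f.sh &&
python3 -m crank '[[0,0,0,0,0,0.01,-1],[0,0,0,0,0,0.02,-1]]' | sh f.sh &&
python3 -m crank '[[0,0,0,0,0,0.01,-1],[0,0,0,0,0,0.02,-1]]' | sh f.sh &&
python3 -m crank '[[0,0,0,0,0,0.01,-1],[0,0,0,0,0,0.02,-1]]' | sh f.sh &&
python3 -m crank '[[0,0,0,0,0,0.01,-1],[0,0,0,0,0,0.02,-1]]' | sh f.sh &&
python3 -m crank '[[0,0,0,0,0,0.01,-1],[0,0,0,0,0,0.02,-1]]' | sh f.sh
```

```text
tool_rot: [180.0, 0.0, 83.4]
M 0.089 F [-3.5  0.   7.7] q6 -16.422 0.0459
tool_rot: [180.0, 0.0, 82.3]
M 0.298 F [-3.7  1.2  7.5] q6 -15.293 0.0463
```

```bash
python3 -m crank '[[0,0,0,0,0,0,-1]]' | sh f.sh;python3 -m crank '[[0,0,0,0,0,0.005,-1],[0,0,0,0,0,0.005,-1]]' | sh f.sh
```

```text
tool_rot: [180.0, 0.0, 82.3]
M 0.184 F [-3.8  1.4  6.6] q6 -15.3 0.0461
tool_rot: [180.0, 0.0, 82.1]
M 0.317 F [-3.9  0.7  6.9] q6 -15.028 0.046
```

```bash
python3 -m crank '[[0,0,0,0,0,0,1],[0,0,0,0,0,0,1],[0,0,0,0,0,0,1],[0,0,0,0,0,0,1],[0,0,0,0,0,0,1],[0,0,0,0,0,0,1],[0,0,0,0,0,0,1]]'
python3 -m crank '[[0,0,-0.05,0,0,0,1],[0,0,-0.1,0,0,0,1],[0,0,-0.15,0,0,0,1],[0.03,0,-0.18,0,0,0,1],[0.06,0,-0.18,0,0,0,1],[0.06,0,-0.18,0,0,0,1],[0.06,0,-0.18,0,0,0,1],[0.06,0,-0.18,0,0,0,1]]'
python3 - <<'E'
from h import *
im,d,W=cloud("wrist");W[d<=0]=9;x,y,z=np.moveaxis(W,-1,0)
save(cv2.resize(im[60:320,180:460],None,fx=2.2,fy=2.2),"w7")
hsv=cv2.cvtColor(im,cv2.COLOR_RGB2HSV)
mt=(hsv[...,0]>5)&(hsv[...,0]<25)&(hsv[...,1]>150)&(np.hypot(x-.5057,y+.177)<.045)&(z>.06)&(z<.09)
p=W[mt];u=(p[:,:2]-[.5057,-.1772])@np.array([np.cos(np.radians(-7.8)),np.sin(np.radians(-7.8))])
print("tab radial extent",np.percentile(u,[1,99]),len(p))
p=sel(W,.44,.54,-.32,-.2,.053,.059);print("keeper",len(p),p.mean(0).round(4),cv2.minAreaRect(p[:,:2].astype(np.float32)))
im,d,W=mould("wrist",.46,.53,-.3,-.23)
E
```

```text
t: 22.85
position: [0.506, -0.1775, 0.0634]
tool_rot: [180.0, -0.0, 82.0]
force: [-0.4, -0.0, -0.7]
opening: 0.0852
gripper_force: 0.0
t: 23.65
position: [0.5139, -0.1186, 0.2424]
tool_rot: [-179.9, 0.0, 82.0]
force: [-0.3, -1.0, 0.5]
opening: 0.0851
gripper_force: 0.0
tab radial extent [-0.03069858  0.03098315] 469
keeper 642 [ 0.4988 -0.2413  0.056 ] ((0.49912744760513306, -0.23792530596256256), (0.03816470131278038, 0.03723587840795517), 83.23119354248047)
mould top 427 0.04490522024618798 (array([ 0.4935, -0.2671]), 0.0209) [ 0.4921 -0.2723  0.0444]
```

View pics/w7.png

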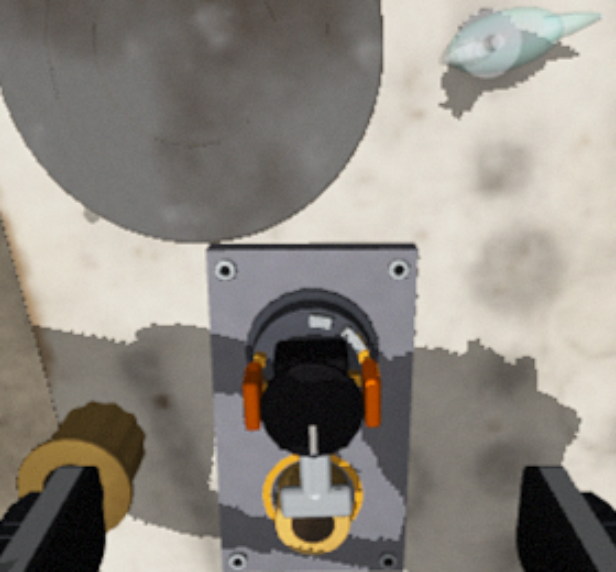

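The crop shows the keeper toe (315,500) lying over the mould. Both orange tabs (252,395) and (372,392) are fully out, at ±31 mm.

```bash
python3 -c "
from workcell import r
print(r.hand_in())"
```

```text
the job is handed in; nothing more can be done
None
```

I handed the job in at about 24 s, but the hand-in returned no verdict: the brass mould is home in the pocket (top at 44 mm), the dial met its stop at about 1.09 rad with the keeper over the mould, both tabs have sprung out, and the arm is clear.

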